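# Raise the red porch column of the model house

## Task

On the board of the half-built model house, move the lying red column up until its square foot butts against the front wall of the house, then lift its knob end so that it tips up and stands upright on its foot, close against the wall. Leave the blue column lying where it is.

Things in the scene. Friction and masses are not known exactly. Their poses are not given: they have to be found in the camera images.
- red_column: Red wooden column, 150 mm long, 0.13 kg: brown foot 40 mm square, 14 high; red round shaft 40 dia to 110 mm; neck 16 dia; red ball knob 26 dia centred 137 mm from the underside, which swivels in a light pinch. Lies on the board, foot to the wall, 35-60 mm short of it, within 6 deg of square. Origin: centre of foot's underside (lying: 20 mm above the board). x runs from foot to knob.
- blue_column: Blue column, same form, size and frame as the red one, lying beside it on the board, about 150 mm away across (either side). To be left alone.
- wall_foot (a point): Middle of the front wall's outer face, at the height of the board's top. x points out of the wall over the board, to the columns' side; y along the wall; z up. Wall (the stop): fixed, brown with yellow windows, 300 mm long (150 either way), 60 high above the board, 6 thick. Board: fixed, top 6 mm above the table, reaches 270 mm out from the wall, 320 wide.
Things that resemble listed ones, but are neither listed nor needed, are in the scene too. Of the things that look like the red_column, the largest one is meant.

How it is judged:
On the way:
1. the red column, still lying (its axis more than 60 degrees from vertical), has its foot brought to within 15 mm of the front wall (x of red_column in the frame of wall_foot between -0.005 and 0.015 m and z of red_column in the frame of wall_foot below 0.045 m and angle between red_column's own x axis and vertical above 1.047 rad), for 0.1 s.
At the end, for the whole second after the job is handed in: The red column stands at rest on its square foot on the board, within 10 degrees of vertical, its foot within 18 mm of the front wall (foot centre less than 38 mm from it) and within the wall's length; the blue column still lies within 20 mm of where it was (angle between red_column's own x axis and vertical below 0.17 rad and x of red_column in the frame of wall_foot between 0.01 and 0.038 m and y of red_column in the frame of wall_foot between -0.14 and 0.14 m and z of red_column in the frame of wall_foot between -0.004 and 0.006 m and linear speed of red_column below 0.03 m/s and distance of blue_column from where it was at the start of the episode below 0.02 m and angle between blue_column's own x axis and vertical above 1.3 rad); the robot touches nothing.
It fails at once if the blue column is pushed more than 20 mm from its place (distance of blue_column from where it was at the start of the episode above 0.02 m).
It also fails if it takes over 45 s, if anything falls off the work surface, if the arm or the gripper's body presses on something with over 40 N, if the wrist force passes 120 N, or if a joint passes its speed limit or range.

## Robot

A 6-joint arm with a two-finger parallel gripper is mounted at the origin on the work surface. World frame = base frame: x ahead of the robot, y to its left, z up, the work surface at z = 0. Lengths are in m, angles in rad, forces in N, time in s.
With the tool pointing down it reaches from about 0.25 to 0.725 m from the base axis. Payload 4 kg.
Tool frame: the origin (TCP) lies midway between the tips of the shut fingers; the grasp point (between the pads) lies 19 mm behind it; z points along the fingers, y is the line along which they close (so a half turn about z gives the same grasp; the last joint's range is limited). The gripper opens to 85 mm and grips with 20 to 120 N. Pads are 22 mm wide; open, the fingers measure 114 mm over their backs; the gripper's body (76 mm by 85 mm) begins 54 mm behind the grasp point. The pads swing forward as they close: fully open they stand 13 mm farther back than shut.
Start: joints at [-1.23, 0.241, 0.005, 1.335, 0, 1.571], TCP at [0.167, -0.471, 0.208] pointing down, gripper open.
Joint ranges: [-2.72, 2.72], [-1.05, 1.87], [-1.09, 1.28], [-1.99, 2.15], [-1.42, 1.44], [-3.14, 3.14]. Speed limits (rad/s): [2.79, 2.79, 3.14, 3.14, 3.14, 3.14].

## Interface

Orientations are given as a unit quaternion [x, y, z, w].
In Python, from workcell import monitor, vision, job gives the robot as it stands.
- The arm moves only by the tool move_arm, never from a script. Its argument "moves" is a list that holds one entry, the list of rows, each a list of 5 numbers: the shift along the world's x, y, z in m, then the turn about the world's z in degrees, then the opening in per cent of the stroke, from 0 (shut) to 100 (fully open). In form: [[[x, y, z, turn, gripper], ...]]. A call has 1 to 5 rows; each row is the pose to reach, as a shift and turn from the pose commanded when the call began; what a row does not reach only later rows make up. A row lasts 1/8 s, in which the tool goes at most 62.5 mm and 10.7 degrees, less where a joint would pass 70% of its speed; a pose out of reach is approached as far as the arm can. A call with a gripper value outside its range is refused whole. The fingers move at their own pace and stop on an object; the grip force is fixed at half the most. Time passes only in rows, so rows that repeat a pose let the fingers close. It gives the time, the measured TCP pose, the force, the opening and the grip force at its end, in the units of the state.
- monitor.get_obs(): the state, without advancing time (a new reading comes with each control period).
- vision.camera(name): name is "scene" or "top"; returns a dict with "color" (420x560x3 uint8, red, green, blue), "camera_matrix" (3x3 intrinsics, pixels), "k1" (the pictures are not rectified: a ray, as slopes to the right and down, at radius r is drawn at 1 + k1 r^2 times it, then the intrinsics apply), "eye" and "attitude" of the camera in the world. Camera axes: x right, y up, looking along -z (the intrinsics and any distortion apply to the point x, -y, -z); pixel columns grow to the right and rows downward; lengths in m; the calibration is good to about 2 mm. A picture is of the moment at which its call begins. There is no depth.
- job.job_done(): hands the job in; it is judged then, once.
The state is a dict: "clock": time; "joint_pos": joint angles; "joint_vel": joint speeds; "tau": joint torques, N m; "eef_pos": TCP position; "tool_rot": TCP orientation; "ft_force": force on the tool from outside, world axes, zero at the start; "ft_torque": the same for the moment, N m; "grip_width": finger opening in m; "grasp_force": force on a finger pad.
Only numpy, scipy, OpenCV 4.12 (cv2) and the standard library are available. Lean on these libraries where they do the work, as an engineer would, in place of code of your own. Each camera call takes 0.05 s, during which the arm holds its last target. There are 200 camera calls.

## Working session

There is one attempt and no reset: what is moved stays moved. The work goes in short steps, Python scripts to look and compute and a tool call to move; the robot and the scene stay as the last step left them, time stands still between calls to the robot, and variables do not carry over. Pictures are saved under pics/ and viewed, at most 10 in all, crops included, and the job is handed in when it is done.

Besides the shell and the picture viewer there is one more tool, called after ">>>" as name(argument=value, ...) on one line, values as JSON. move_arm: Moves the arm, as the interface text tells. Its arguments: {"type":"object","properties":{"moves":{"type":"array","items":{"type":"array","items":{"type":"array","items":{"type":"number"}}}}},"required":["moves"]}

```bash
mkdir -p pics; ls
cat > h.py <<'E'
import numpy as np, cv2
from scipy.spatial.transform import Rotation as R
from workcell import monitor, vision, job
def cam(n):
    return vision.camera(n)
def pt(c,u,v,z):
    K=np.array(c["camera_matrix"]);d=[(u-K[0,2])/K[0,0],(v-K[1,2])/K[1,1]]
    d=np.array(d);s=d.copy()
    for _ in range(30): s=d/(1+c["k1"]*(s@s))
    a=np.array(c["attitude"])
    M=R.from_quat(a).as_matrix() if a.size==4 else a.reshape(3,3)
    r=M@np.array([s[0],-s[1],-1]);e=np.array(c["eye"])
    return e+r*(z-e[2])/r[2]
def save(c,f,crop=None,k=1):
    im=c["color"][:,:,::-1]
    if crop: x0,y0,x1,y1=crop; im=im[y0:y1,x0:x1]
    cv2.imwrite("pics/"+f,cv2.resize(im,None,fx=k,fy=k,interpolation=cv2.INTER_CUBIC))
E
python3 - <<'E'
from h import *
for n in("scene","top"):
    c=cam(n);save(c,n+"0.png",k=1.4);print(n,c["eye"],c["attitude"],c["k1"],c["camera_matrix"])
print(monitor.get_obs())
E
```

```text
pics
scene [ 0.85544482 -0.41281448  0.55571266] [0.39991028 0.15697059 0.30723878 0.84913858] -0.16014282817367992 [[488.19403595   0.         276.40288069]
 [  0.         488.19403595 211.82490911]
 [  0.           0.           1.        ]]
top [0.36780531 0.04970784 0.69343142] [-0.04508698  0.02584234  0.71237039 -0.69987696] 0.03948141238667538 [[390.27425479   0.         284.90755853]
 [  0.         390.27425479 210.2122138 ]
 [  0.           0.           1.        ]]
{'clock': 0.1, 'joint_pos': array([-1.22998509e+00,  2.41272460e-01,  3.84216415e-03,  1.33520105e+00,
        1.46691675e-05,  1.57080745e+00]), 'joint_vel': array([-0.00029437, -0.00066364,  0.0032898 , -0.00119495, -0.00037278,
       -0.00043066]), 'tau': array([ 1.05760279e-03, -3.73138618e+01,  2.53009701e+01,  1.08376236e-02,
       -1.07487719e-05,  9.47466276e-06]), 'eef_pos': array([ 0.16692411, -0.47065861,  0.20682817]), 'tool_rot': array([ 9.85516591e-01,  1.69576550e-01, -1.48369987e-04, -9.05463951e-04]), 'ft_force': array([-0.01082859,  0.15870618, -0.34464404]), 'ft_torque': array([-0.0578741 ,  0.01930405,  0.04738867]), 'grasp_force': 0.0, 'grip_width': 0.08547903974550862}
```

View pics/scene0.png

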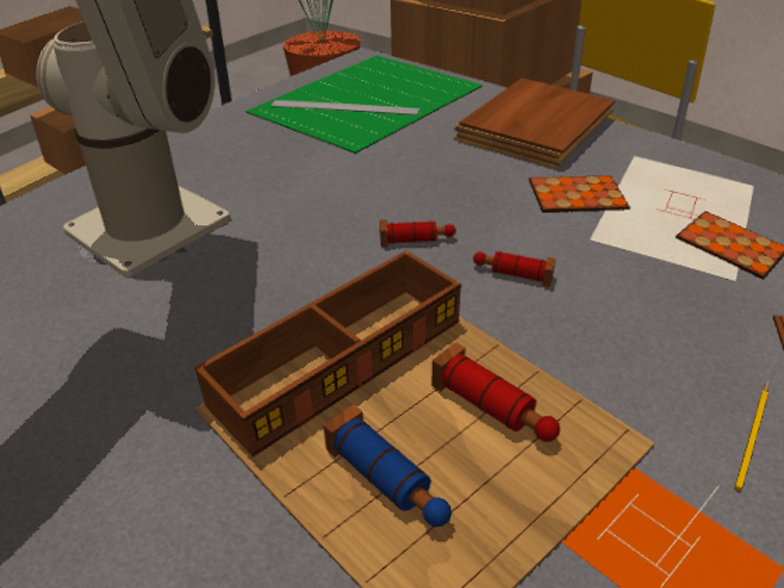

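View pics/top0.png

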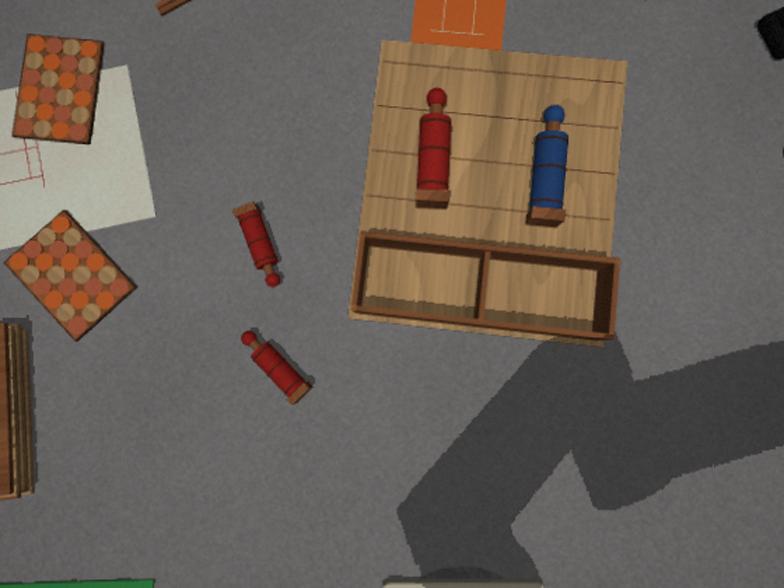

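The top view shows three red candidates: the one on the board at about (434,148), and two smaller ones on the table at (258,245) and (277,367) (1.4x pixels). I choose the one on the board because it is the largest. The blue column is at (549,165) and the wall's front edge runs from (366,233) to (620,259). Next is a close crop to check.

Run:
```python
from h import *
c=cam("top");save(c,"crop1.png",(240,20,460,185),3.6)
```

```text
(no output)
```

View pics/crop1.png

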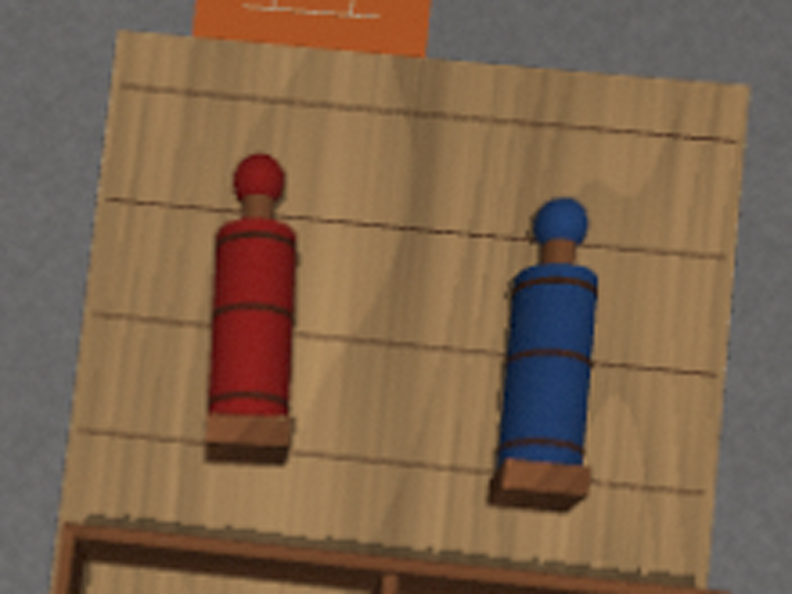

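The crop confirms the red column: knob at (259,178), foot's top edge from (207,443) to (291,446). The wall's top front edge runs from (66,522) to (730,592), and the board's far corners are (118,31) and (748,86).

Run:
```python
from h import *
c=cam("top")
P=lambda u,v,z:pt(c,240+u/3.6-.36,20+v/3.6-.36,z)
q=dict(knob=(259,178,.026),ftL=(207,443,.046),ftR=(291,446,.046),fbL=(206,461,.006),fbR=(287,464,.006),wL=(66,522,.066),wR=(730,592,.066),bL=(118,31,.006),bR=(748,86,.006),bk=(560,222,.026),bfL=(503,485,.046),bfR=(587,490,.046),shL=(216,300,.026),shR=(294,300,.026))
p={k:P(*v) for k,v in q.items()}
for k,v in p.items(): print(k,v.round(4))
foot=(p['ftL']+p['ftR']+p['fbL']+p['fbR'])/4
a=p['knob']-foot;print("foot",foot,"len",np.linalg.norm(a[:2]),"yaw",np.degrees(np.arctan2(a[1],a[0])))
w=p['bR']-p['bL'];w/=np.linalg.norm(w);n=np.array([-w[1],w[0],0])
w2=p['wR']-p['wL'];print("wall len",np.linalg.norm(w2),"board w",np.linalg.norm(p['bR']-p['bL']))
w2/=np.linalg.norm(w2);n2=np.array([-w2[1],w2[0],0]);print("n",n,n2,np.degrees(np.arctan2(n2[1],n2[0])),np.degrees(np.arctan2(n[1],n[0])))
m=(p['wL']+p['wR'])/2;print("wall mid",m,"gap",(foot-m)@n2,"y",(foot-m)@w2,"board reach",(p['bL']-m)@n,(p['bR']-m)@n)
```

```text
knob [0.6854 0.016  0.026 ]
ftL [0.5477 0.0442 0.046 ]
ftR [0.5453 0.0049 0.046 ]
fbL [0.5497 0.0446 0.006 ]
fbR [0.5471 0.0043 0.006 ]
wL [0.507  0.1092 0.066 ]
wR [ 0.4683 -0.1862  0.066 ]
bL [0.7747 0.0854 0.006 ]
bR [ 0.7335 -0.23    0.006 ]
bk [ 0.6583 -0.1295  0.026 ]
bfL [ 0.5242 -0.093   0.046 ]
bfR [ 0.5208 -0.1314  0.046 ]
shL [0.6244 0.0383 0.026 ]
shR [6.234e-01 3.000e-04 2.600e-02]
foot [0.54744016 0.02448376 0.026     ] len 0.13826625753699984 yaw -3.5155250728853504
wall len 0.2979385076960188 board w 0.3181200884149582
n [ 0.99158506 -0.12945685  0.        ] [ 0.99153686 -0.12982548  0.        ] -7.459507725245306 -7.4382067477239175
wall mid [ 0.48764634 -0.03851878  0.066     ] gap 0.05110843534335299 y -0.07023210206857941 board reach 0.26860221764629155 0.26860221764629155
```

>>> move_arm(moves=[[[0.035,0.033,0,10,100],[0.07,0.066,0,20,100],[0.105,0.099,0,30,100],[0.14,0.132,0,40,100],[0.175,0.165,0,50,100]]])

```text
clock: 0.82
eef_pos: [0.343, -0.3051, 0.2075]
tool_rot: [0.82, 0.572, -0.0, 0.0]
ft_force: [0.3, -0.5, 0.3]
grip_width: 0.0853
grasp_force: 0.0
```

```bash
python3 -c "
from h import *
o=monitor.get_obs();print(o['joint_pos'],o['eef_pos'],o['tool_rot'])"
```

```text
[-7.26908641e-01  1.59615332e-01 -9.70182047e-02  1.31413781e+00
 -1.86596148e-05  1.19570063e+00] [ 0.34299599 -0.30505704  0.20752   ] [ 8.19939107e-01  5.72450750e-01 -6.17376364e-06  1.43155532e-05]
```

>>> move_arm(moves=[[[0.035,0.033,0,10,100],[0.07,0.066,0,20,100],[0.105,0.099,0,30,100],[0.14,0.132,0,40,100],[0.175,0.165,0,50,100]]])

```text
clock: 1.45
eef_pos: [0.5181, -0.14, 0.2074]
tool_rot: [0.501, 0.865, -0.0, -0.0]
ft_force: [0.4, 0.1, -0.9]
grip_width: 0.0856
grasp_force: 0.0
```

>>> move_arm(moves=[[[0.035,0.033,0,10,100],[0.07,0.066,0,20,100],[0.105,0.099,0,30,100],[0.14,0.132,-0.02,40,100],[0.167,0.156,-0.06,50,100]]])

```text
clock: 2.08
eef_pos: [0.6869, 0.0166, 0.1486]
tool_rot: [0.088, 0.996, 0.0, 0.002]
ft_force: [-0.0, -0.6, -0.4]
grip_width: 0.0854
grasp_force: 0.0
```

>>> move_arm(moves=[[[0,0,0,7,100],[0,0,0,7,100]]])

```text
clock: 2.33
eef_pos: [0.6837, 0.0153, 0.1459]
tool_rot: [0.031, 1.0, -0.0, -0.001]
ft_force: [0.1, -1.1, -0.3]
grip_width: 0.0856
grasp_force: 0.0
```

Run:
```python
from h import *
o=monitor.get_obs();print(o['joint_pos'],o['eef_pos'],R.from_quat(o['tool_rot']).as_matrix()[:,1])
c=cam("scene");save(c,"s1.png",(250,180,490,360),3.3)
```

```text
[ 2.23620963e-02  6.48726047e-01  4.76365453e-01  1.40108993e+00
 -1.02798909e-04  8.36322181e-02] [0.6837024  0.01525792 0.14594271] [ 6.12312281e-02  9.98123555e-01 -3.24156314e-04]
```

View pics/s1.png

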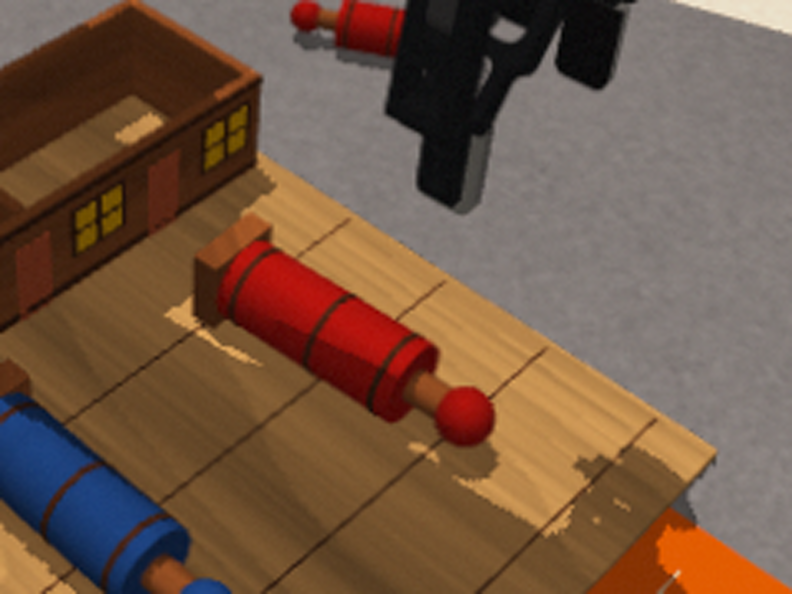

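The scene crop shows the red column lying clear below the open gripper, knob at (465,416). I'll check its position from this view.

Run:
```python
from h import *
c=cam("scene");print(pt(c,250+465/3.3-.35,180+416/3.3-.35,.026))
```

```text
[0.68451176 0.01811409 0.026     ]
```

>>> move_arm(moves=[[[0.001,0.001,-0.045,0,100],[0.001,0.001,-0.09,0,100],[0.001,0.001,-0.12,0,90],[0.001,0.001,-0.135,0,75],[0.001,0.001,-0.135,0,60]]])

```text
clock: 3.05
eef_pos: [0.6848, 0.0153, 0.0126]
tool_rot: [0.031, 1.0, -0.0, -0.0]
ft_force: [-0.1, -0.1, 0.4]
grip_width: 0.0517
grasp_force: 0.0
```

>>> move_arm(moves=[[[0,0,0,0,40],[0,0,0,0,30],[0,0,0,0,28],[0,0,0,0,28]]])

```text
clock: 3.55
eef_pos: [0.6853, 0.0158, 0.0131]
tool_rot: [0.03, 1.0, 0.0, 0.0]
ft_force: [0.1, -0.6, 0.2]
grip_width: 0.0239
grasp_force: 0.0
```

>>> move_arm(moves=[[[0,0,0,0,45],[0,0,0,0,45],[0,0,-0.0045,0,40],[0,0,-0.0045,0,28],[0,0,-0.0045,0,28]]])

```text
clock: 4.18
eef_pos: [0.6849, 0.0157, 0.0079]
tool_rot: [0.03, 1.0, -0.0, -0.0]
ft_force: [0.3, 0.3, 0.8]
grip_width: 0.024
grasp_force: 0.0
```

Run:
```python
from h import *
o=monitor.get_obs();print(o['eef_pos'],o['grip_width'],o['grasp_force'])
c=cam("scene");save(c,"s2.png",(310,220,470,340),5)
```

```text
[0.68493798 0.01574458 0.00787767] 0.02399348929120346 0.0054407679999712855
```

View pics/s2.png

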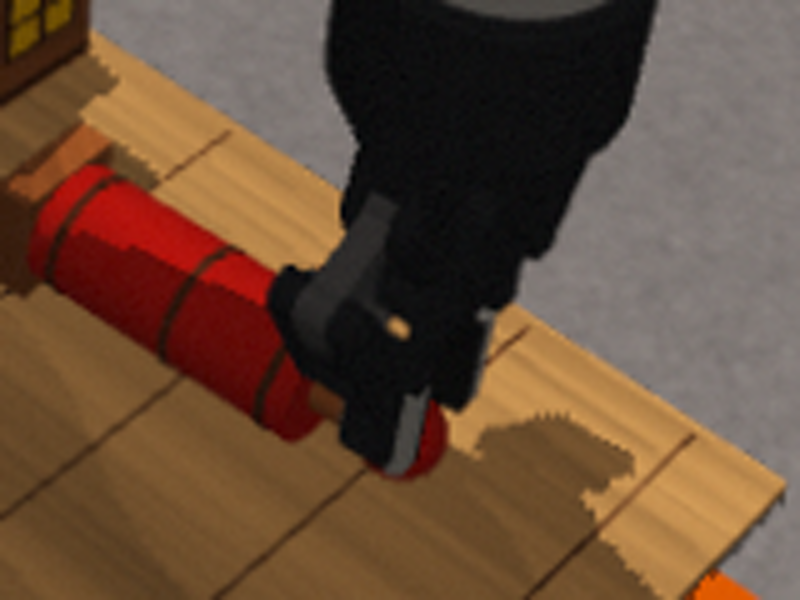

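The fingers straddle the knob, with the pad at about (390,430) and the knob showing out to (448,440). Close further.

>>> move_arm(moves=[[[0,0,0,0,25],[0,0,0,0,25]]])

```text
clock: 4.47
eef_pos: [0.6851, 0.0157, 0.0081]
tool_rot: [0.03, 1.0, 0.0, -0.0]
ft_force: [-0.2, -1.0, -0.8]
grip_width: 0.0214
grasp_force: 5.4
```

>>> move_arm(moves=[[[0,0,0,0,20],[0,0,0,0,20]]])

```text
clock: 4.72
eef_pos: [0.6851, 0.0158, 0.0081]
tool_rot: [0.03, 1.0, 0.0, -0.0]
ft_force: [-1.3, 0.3, -0.1]
grip_width: 0.0179
grasp_force: 35.7
```

>>> move_arm(moves=[[[-0.008,0.001,0.001,-1,22],[-0.018,0.0025,0.001,-2,22],[-0.028,0.0035,0.001,-3,22],[-0.038,0.005,0.001,-4,22],[-0.044,0.006,0.001,-4,22]]])

```text
clock: 5.35
eef_pos: [0.6403, 0.0219, 0.0093]
tool_rot: [0.065, 0.998, 0.0, -0.0]
ft_force: [0.2, 0.0, -0.7]
grip_width: 0.0191
grasp_force: 25.7
```

Run:
```python
from h import *
o=monitor.get_obs();print(o['eef_pos'],o['grip_width'],o['grasp_force'])
c=cam("top");save(c,"t2.png",(240,20,460,185),3.6)
```

```text
[0.64025235 0.02193024 0.00926575] 0.019066388930523044 25.747865438461304
```

View pics/t2.png

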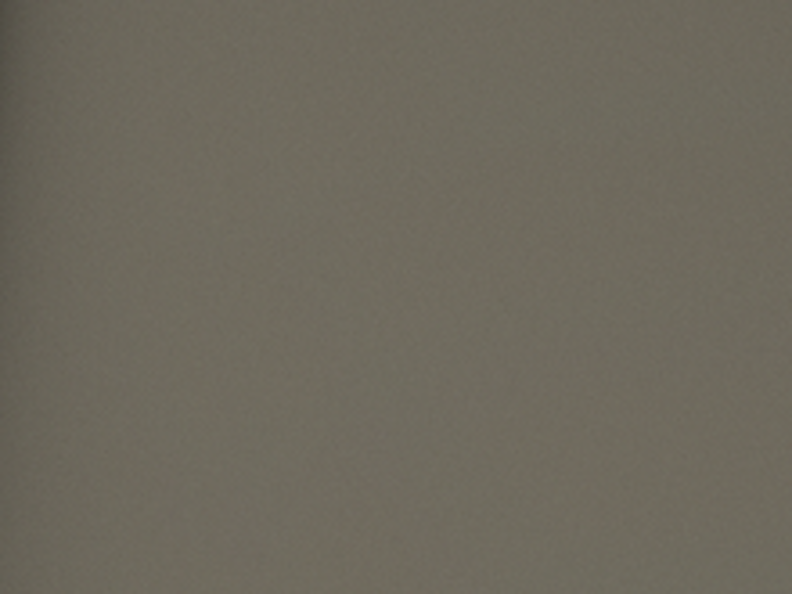

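The arm blocks the top camera, so that picture is useless. Push on slowly until contact, and use the scene camera.

>>> move_arm(moves=[[[-0.003,0.0005,0,0,22],[-0.005,0.0005,0,0,22],[-0.005,0.0005,0,0,22]]])

```text
clock: 5.78
eef_pos: [0.636, 0.0223, 0.009]
tool_rot: [0.065, 0.998, 0.0, -0.0]
ft_force: [0.3, 0.5, -0.7]
grip_width: 0.0191
grasp_force: 25.7
```

Run:
```python
from h import *
o=monitor.get_obs();print(o['eef_pos'],o['ft_force'])
c=cam("scene");save(c,"s3.png",(270,190,450,325),4.4)
```

```text
[0.63602669 0.02225716 0.00902275] [ 0.32801188  0.47475322 -0.67801222]
```

View pics/s3.png

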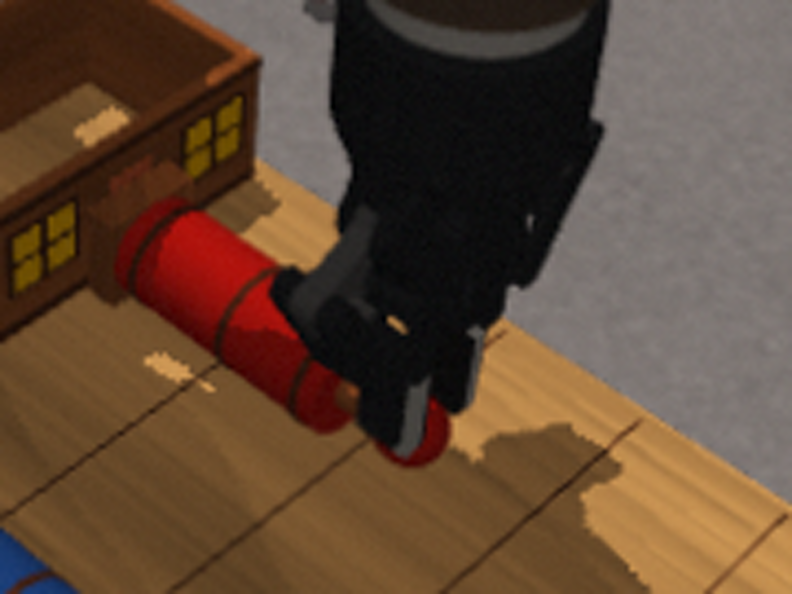

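The foot at (140,220) is now almost touching the wall and the knob at (415,435) is held. A few millimetres more, watching the force.

>>> move_arm(moves=[[[-0.002,0,0,0,22],[-0.003,0.0005,0,0,22],[-0.003,0.0005,0,0,22]]])

```text
clock: 6.2
eef_pos: [0.6352, 0.0228, 0.01]
tool_rot: [0.065, 0.998, 0.0, 0.002]
ft_force: [4.0, 0.3, -0.5]
grip_width: 0.0185
grasp_force: 25.5
```

>>> move_arm(moves=[[[0.005,-0.0005,0.0175,0,23],[0.0045,-0.0005,0.035,0,23],[0.001,0,0.051,0,23],[-0.0045,0.0005,0.066,0,23],[-0.0045,0.0005,0.066,0,23]]])

```text
clock: 6.82
eef_pos: [0.6291, 0.0234, 0.0771]
tool_rot: [0.065, 0.998, 0.0, 0.001]
ft_force: [0.3, 0.7, -0.7]
grip_width: 0.0197
grasp_force: 0.0
```

Run:
```python
from h import *
o=monitor.get_obs();print(o['eef_pos'],o['ft_force'])
c=cam("scene");save(c,"s4.png",(270,140,450,305),3.6)
```

```text
[0.62910625 0.02338565 0.07711484] [ 0.31575384  0.73354047 -0.65780962]
```

View pics/s4.png

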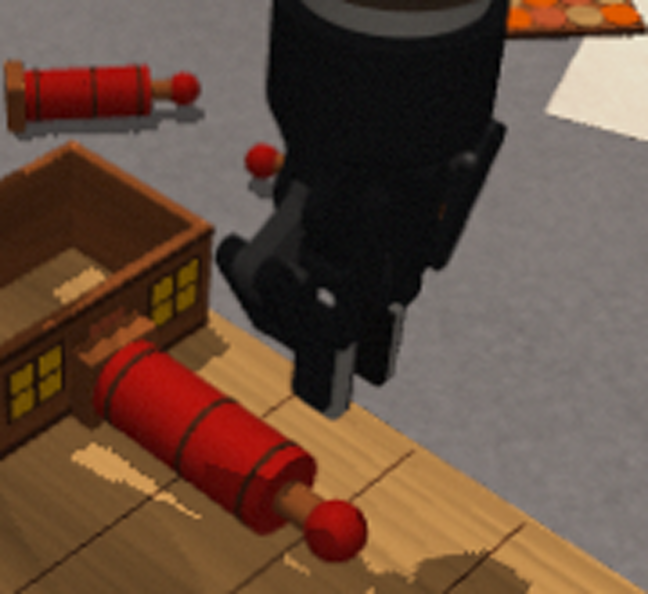

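The fingers slipped off. The column still lies with its foot at the wall and its knob at (335,531) in the crop. I'll locate the knob again.

Run:
```python
from h import *
c=cam("scene")
im=c["color"].astype(int)[:,:,:];x0,y0=345,275
hsv=cv2.cvtColor(c["color"],cv2.COLOR_RGB2HSV)
k=pt(c,270+335/3.6-.36,140+531/3.6-.36,.026);print("knob",k)
# project fingertip midpoint and knob-centre sized marks
K=np.array(c["camera_matrix"]);M=R.from_quat(c["attitude"]).as_matrix()
def proj(p):
    q=M.T@(np.array(p)-c["eye"]);s=np.array([q[0],-q[1]])/-q[2];s=s*(1+c["k1"]*(s@s));return (K[0,0]*s[0]+K[0,2],K[1,1]*s[1]+K[1,2])
o=monitor.get_obs();Rm=R.from_quat(o['tool_rot']).as_matrix();t=o['eef_pos']
for nm,d in dict(tcp=(0,0,0),near=(0,.01,0),far=(0,-.01,0),nearx=(.011,.01,0),nearx2=(-.011,.01,0),farx=(.011,-.01,0)).items():
    u=proj(t+Rm@np.array(d));print(nm,(np.array(u)-[270,140])*3.6)
n=np.array([.9915,-.1298]);m=np.array([.48765,-.03852])
print("knob from wall",(k[:2]-m)@n)
```

```text
knob [0.63471733 0.02316846 0.026     ]
tcp [332.18046208 435.88019254]
near [348.80026409 423.28378767]
far [315.28122365 448.66882397]
nearx [327.23280153 409.08848863]
nearx2 [370.71024033 437.70832306]
farx [293.64857181 434.02525266]
knob from wall 0.13781009104531114
```

The fingertips appear about 10 mm higher than the TCP at this opening, so the pads only caught the upper part of the ball. I'll regrasp lower, using contact at about 26 mm width as the check.

>>> move_arm(moves=[[[0.0055,0,0,0,50],[0.0055,0,-0.02,0,50],[0.0055,0,-0.05,0,45],[0.0055,0,-0.07,0,40],[0.0055,0,-0.074,0,40]]])

```text
clock: 7.55
eef_pos: [0.6324, 0.0232, -0.0016]
tool_rot: [0.065, 0.998, -0.0, -0.002]
ft_force: [0.4, -0.2, 0.3]
grip_width: 0.0344
grasp_force: 0.0
```

>>> move_arm(moves=[[[0,0,-0.002,0,38],[0,0,-0.004,0,36],[0,0,-0.004,0,34]]])

```text
clock: 7.92
eef_pos: [0.6347, 0.0233, -0.0022]
tool_rot: [0.065, 0.998, 0.0, 0.001]
ft_force: [0.0, -0.2, -0.5]
grip_width: 0.0293
grasp_force: 0.0
```

>>> move_arm(moves=[[[0,0,0,0,30],[0,0,0,0,28],[0,0,0,0,28]]])

```text
clock: 8.3
eef_pos: [0.6347, 0.0232, -0.0022]
tool_rot: [0.065, 0.998, -0.0, 0.001]
ft_force: [0.2, -1.4, 1.6]
grip_width: 0.0243
grasp_force: 18.5
```

>>> move_arm(moves=[[[0.0025,0,0.009,0,28],[0.0035,-0.0005,0.0175,0,28],[0.003,-0.0005,0.026,0,28],[0.0025,-0.0005,0.035,0,28]]])

```text
clock: 8.8
eef_pos: [0.6365, 0.0228, 0.0327]
tool_rot: [0.065, 0.998, 0.0, -0.0]
ft_force: [0.1, -0.2, -1.4]
grip_width: 0.0241
grasp_force: 18.3
```

>>> move_arm(moves=[[[-0.003,0.0005,0.016,0,28],[-0.009,0.001,0.031,0,28],[-0.0165,0.002,0.0445,0,28],[-0.026,0.0035,0.056,0,28],[-0.026,0.0035,0.056,0,28]]])

```text
clock: 9.43
eef_pos: [0.6107, 0.0265, 0.0898]
tool_rot: [0.065, 0.998, 0.0, 0.001]
ft_force: [0.9, 0.9, -0.5]
grip_width: 0.0242
grasp_force: 18.2
```

Run:
```python
from h import *
o=monitor.get_obs();print(o['eef_pos'],o['ft_force'])
c=cam("scene");save(c,"s5.png",(270,140,450,305),3.6)
```

```text
[0.61071863 0.02649006 0.08976148] [ 0.90542555  0.88253456 -0.46719449]
```

View pics/s5.png

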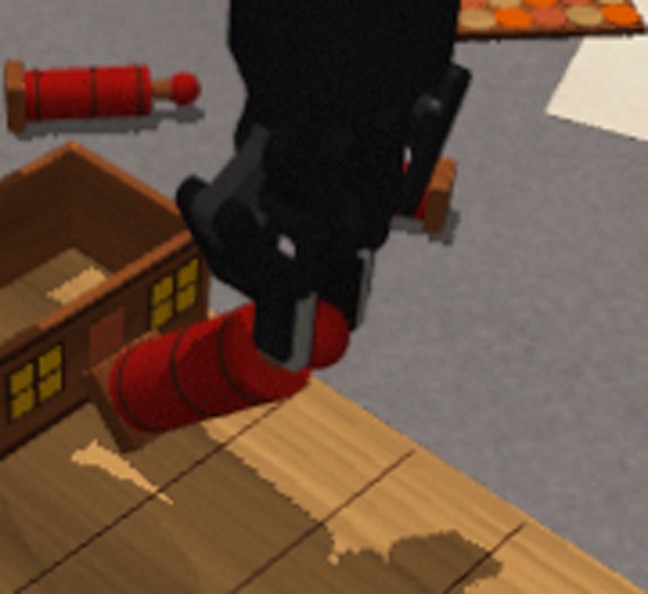

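Tipped about 45°, foot at the wall near (115,420), knob held at (325,335). Continue the arc.

>>> move_arm(moves=[[[-0.0115,0.0015,0.01,0,28],[-0.025,0.0035,0.0175,0,28],[-0.04,0.005,0.023,0,28],[-0.0555,0.0075,0.0265,0,28],[-0.0555,0.0075,0.0265,0,28]]])

```text
clock: 10.1
eef_pos: [0.5539, 0.034, 0.1153]
tool_rot: [0.065, 0.998, 0.0, 0.0]
ft_force: [-0.3, 0.2, -1.4]
grip_width: 0.0242
grasp_force: 18.2
```

>>> move_arm(moves=[[[-0.009,0.001,0.001,0,28],[-0.017,0.002,0.001,0,28],[-0.026,0.0035,0.001,0,28],[-0.034,0.0045,0,0,28],[-0.034,0.0045,0,0,28]]])

```text
clock: 10.72
eef_pos: [0.5204, 0.0386, 0.1153]
tool_rot: [0.065, 0.998, 0.0, 0.0]
ft_force: [0.4, 0.5, 6.1]
grip_width: 0.0242
grasp_force: 19.0
```

Run:
```python
from h import *
o=monitor.get_obs();print(o['eef_pos'],o['ft_force'],o['ft_torque'],o['grip_width'],o['grasp_force'])
c=cam("scene");save(c,"s6.png",(230,100,430,265),3.6)
```

```text
[0.52042712 0.03856547 0.11532114] [0.41075394 0.46427029 6.13108594] [ 0.10293303 -0.04792557 -0.04350888] 0.024222624827453434 18.979455828666687
```

View pics/s6.png

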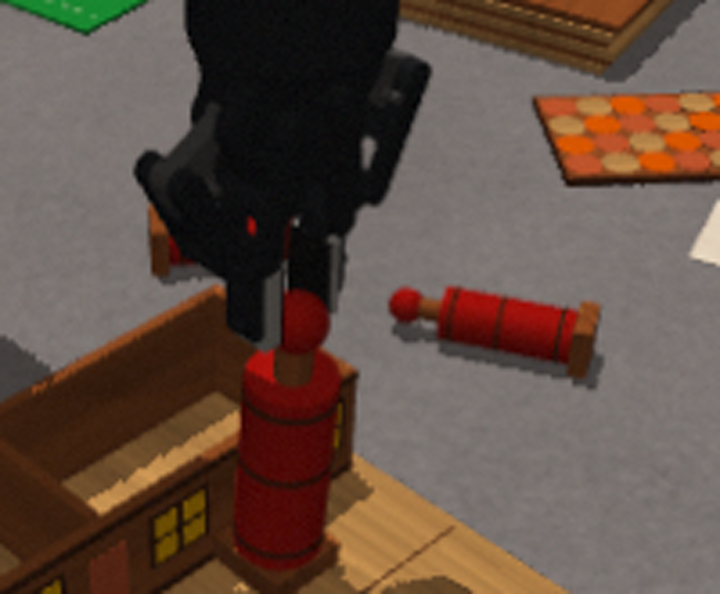

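The column stands upright against the wall, knob at (305,320), foot at (278,570), pressed down with about 6 N. Ease off, release, and retreat upward.

>>> move_arm(moves=[[[0,0,0.001,0,28],[0,0,0.001,0,31],[0,0,0.001,0,36],[0,0,0.001,0,45],[0,0,0.001,0,55]]])

```text
clock: 11.4
eef_pos: [0.521, 0.0382, 0.1154]
tool_rot: [0.065, 0.998, -0.0, -0.0]
ft_force: [1.0, 0.4, -0.4]
grip_width: 0.0468
grasp_force: 0.0
```

>>> move_arm(moves=[[[0,0,0,0,65],[0,0,0.015,0,65],[0,0,0.045,0,65],[0,0,0.09,0,65],[0,0,0.12,0,65]]])

```text
clock: 12.02
eef_pos: [0.5219, 0.0383, 0.2391]
tool_rot: [0.065, 0.998, 0.0, 0.002]
ft_force: [0.6, -0.1, 0.0]
grip_width: 0.0554
grasp_force: 0.0
```

Run:
```python
from h import *
c=cam("scene")
K=np.array(c["camera_matrix"]);M=R.from_quat(c["attitude"]).as_matrix()
def proj(p):
    q=M.T@(np.array(p)-c["eye"]);s=np.array([q[0],-q[1]])/-q[2];s=s*(1+c["k1"]*(s@s));return np.array((K[0,0]*s[0]+K[0,2],K[1,1]*s[1]+K[1,2]))
k=proj([.5204,.0386,.143]);print("expected knob",k,"shaft mid",proj([.5204,.0386,.07]))
im=c["color"].astype(int);m=((im[...,0]>70)&(im[...,1]<45)&(im[...,2]<45)).astype(np.uint8)
m[:, :270]=0;m[:,335:]=0
n,l,s,ce=cv2.connectedComponentsWithStats(m)
for i in range(1,n):
    if s[i,4]>40: print(s[i],ce[i])
print(monitor.get_obs()['eef_pos'])
```

```text
expected knob [308.35048953 187.65241539] shaft mid [307.37552646 226.41591077]
[274 159  39  12 353] [293.95467422 164.00849858]
[317 160   8   7  44] [320.72727273 163.52272727]
[299 179  18  14 189] [307.58730159 185.44444444]
[294 192  29  22 319] [307.51724138 204.51724138]
[298 216  19  16 242] [307.64049587 223.48760331]
[297 233  20  20 302] [306.03642384 242.7384106 ]
[0.52375162 0.03844853 0.24302441]
```

```bash
python3 -c "
from workcell import job
print(job.job_done())"
```

```text
the job is handed in; nothing more can be done
None
```

I pushed the red column's foot up to the wall, tipped it upright and released it, then handed the job in; by my measurements it stands vertical about 22 mm (foot centre) from the wall and the blue column was not touched, though no verdict came back.

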